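Brace the square jar in the bench nest and unscrew its cap

TASK

Stand the square jar, cap still on, down in the square aluminium nest on the bench so that it cannot turn, then unscrew its black cap anticlockwise until the thread lets go and lift it straight up. Finish still holding the cap level in the gripper, clear of the jar, about 3 cm above its mouth, with the jar left upright and fully down in the nest. Leave everything else on the bench where it is, and do not tip the jar over.

Things in the scene. Friction and masses are not known exactly. Their poses are not given: they have to be found in the camera images.
- jar: square grey plastic jar, loose on the counter, cap screwed on; 0.3 to 0.52 kg. Body 64 x 64 mm with a chamfered foot (57 mm square at the bottom). Origin: centre of its underside, z up, x and y square to the flat sides. The thread on its neck has gaps at the jar's +x and -x sides; a small moulded rib on the shoulder marks each gap
- jar_center (a point): middle of the jar's square body, 30 mm above its underside. The body is 60 mm tall; above it a round shoulder slopes up to 68 mm, then a round neck 38 mm across
- jar_mouth (a point): centre of the jar's mouth, the top of the squeezed rubber gasket, 101 mm above the jar's underside. The gasket pushes up on the cap with about 12 N, and rises up to 2.5 mm when the cap comes free
- cap_center (a point): centre of the black ribbed screw cap, half-way up: 56 mm across, 24 mm high, 50 g. Screwed on, this point is about 93 mm above the jar's underside, and the cap's lower edge is 12 mm above the shoulder. z is the cap's axis, up; its x axis runs through its two inner lugs, marked by two raised ribs on its top. On tight: up to about 0.6 N m to turn; gripped, it can carry the jar
- cap: same cap and axes; origin at the centre of its lower edge. It unscrews anticlockwise from above: its x axis starts 50 to 85 degrees anticlockwise of the jar's x axis and is free at 180 (lugs in the gaps, within 10 degrees); a stop blocks it at about 193. It rises 1 to 3 mm on the way and stays put if let go. Free, it lifts straight off; its lower edge clears the mouth after 24 mm
- nest: fixed aluminium bench nest: flange 104 x 104 x 6 mm with a square socket, outside 85 mm, inside 69 mm square, rim 34 mm and inner floor 6 mm above the counter. Takes the jar's foot in any of four quarter-turn yaws with 2.5 mm play each side and keeps it from turning. Origin: centre of its underside on the counter, z up; x and y square to the socket
- plug_1_c (a point): grey plastic cable-end plug, 34 x 86 x 22 mm, lying between the jar and the nest; a bystander; this point is half-way up at its middle
- tape_measure_c (a point): tape measure, 32 x 80 x 62 mm, standing behind the middle of the work; a bystander; this point is half-way up at its middle
- oil_bottle_c (a point): plastic oiler with a thin nozzle, 47 mm across, 139 mm tall, on the left at the back; a bystander; this point is half-way up at its middle
- pliers_c (a point): pliers, 44 x 146 x 12 mm, lying on the left; a bystander; this point is half-way up at its middle
- fitting_1_c (a point): small pipe fitting, 17 x 19 x 24 mm, standing near the front edge in the middle; a bystander; this point is half-way up at its middle
- spanner_c (a point): spanner, 30 x 180 x 6 mm, lying on the right; a bystander; this point is half-way up at its middle
- bush_brass_c (a point): brass bush, a tube 28 mm across and 32 mm tall, standing on the right at the back; a bystander; this point is half-way up at its middle

How it is judged:
On the way:
1. the jar stands fully down in the nest with its cap still screwed on (horizontal distance between jar and nest below 0.008 m and z of jar in the frame of nest below 0.01 m and angle between jar's own z axis and vertical below 0.08 rad and z of cap_center in the frame of jar below 0.097 m and angle between the x axis of cap_center and the x axis of jar, either way round above 0.4 rad), for 0.2 s.
At the end, for the whole second after the job is handed in: The jar stands upright, at rest, fully down in the nest (within 8 mm of its centre, 4 mm of its floor). The fingers hold the cap still, level within 0.25 rad, within 25 mm of over the mouth, its lower edge 5 to 65 mm above the mouth, touching neither jar nor nest (horizontal distance between jar and nest below 0.008 m and z of jar in the frame of nest below 0.01 m and angle between jar's own z axis and vertical below 0.08 rad and z of cap_center in the frame of jar_mouth between 0.017 and 0.077 m and horizontal distance between cap_center and jar_mouth below 0.025 m and angle between cap_center's own z axis and vertical below 0.25 rad and contact force between the fingers and cap above 1 N and contact force between cap and jar below 0.2 N and contact force between cap and nest below 0.2 N and linear speed of each of cap, jar below 0.03 m/s); the arm keeps its last pose, push and grip.
It fails at once if the jar is tipped by more than 0.5 rad (angle between jar's own z axis and vertical above 0.5 rad).
It fails at once if a bystander is moved by more than 30 mm (distance of any of plug_1_c, tape_measure_c, oil_bottle_c, pliers_c, fitting_1_c, spanner_c, bush_brass_c from where it was at the start of the episode above 0.03 m).
It also fails if it takes over 51 s, if anything falls off the work surface, if the arm or the gripper's body presses on something with over 40 N, if the wrist force passes 120 N, or if a joint passes its speed limit or range.

ROBOT

A 7-joint arm with a two-finger parallel gripper is mounted at the origin on a cart in front of the work surface, level with it; the furniture and walls round the work are solid. World frame = base frame: x ahead of the robot, y to its left, z up, the work surface at z = 0. Lengths are in m, angles in rad, forces in N, time in s.
With the tool pointing down it reaches from about 0.35 to 0.9 m from the base axis. Payload 8.1 kg.
Tool frame: the origin (TCP) lies midway between the tips of the shut fingers; the grasp point (between the pads) lies 19 mm behind it; z points along the fingers, y is the direction in which the jaws open and shut (so a half turn about z gives the same grasp; the last joint's range is limited). The gripper opens to 92 mm and grips with 3 to 60 N. Pads are 19 mm wide; open, the fingers measure 130 mm over their backs; the gripper's body (75 mm by 190 mm) begins 47 mm behind the grasp point.
Start: joints at [-1.222, 0.434, 0.025, 1.573, -0.012, 1.134, -0.075], TCP at [0.273, 0.562, 0.227] pointing down, gripper open.
Joint ranges: [-2.62, 2.62], [-0.44, 2.09], [-1.27, 1.32], [0.08, 2.57], [-1.32, 4.46], [0.12, 2], [-2.74, 2.74]. Speed limits (rad/s): [2.22, 2.22, 3.01, 3.01, 3.14, 3.14, 3.14].

INTERFACE

Orientations are given as a rotation vector (axis times angle).
In Python, from cell import monitor, get_image, get_calibration, workorder, look_for, masks_of gives the robot as it stands.
- The arm moves only by the shell command python3 -m crank 'ROWS' [FORCE]. ROWS is JSON, a list of rows, each a list of 3 entries, a list of its own where there are three numbers: the shift along the tool's x, y, z in cm, then the turn about the tool's z in degrees, then the closure in counts, from 0 (fully open) to 255 (shut). A call has 1 to 5 rows; each row shifts and turns the commanded pose from where the row before left it, along the tool's axes as they then stand; what a row does not reach is not made up. A row lasts 1/10 s, in which the tool goes at most 50 mm and 8.59 degrees, less where a joint would pass 70% of its speed; a pose out of reach is approached as far as the arm can. A call with a gripper value outside its range is refused whole. The fingers move at their own pace and stop on an object; FORCE is the grip in N (left out, the last holds). Time passes only in rows, so rows that do not move let the fingers close. It gives the time, the measured TCP pose, the force and the opening at its end, in the units of the state.
- monitor.observe(): the state, without advancing time (a new reading comes with each control period).
- get_image(name): name is "side" or "top" or "wrist"; returns (picture, depth): 420x560x3 uint8, red, green, blue; 420x560 float32, m along the optical axis (not along the pixel's ray), 0 where there is no reading.
- get_calibration(name): a dict with "fx", "fy", "cx", "cy" (pixels), "D" ([k1, k2, p1, p2, k3] as OpenCV has them; the pictures are not rectified), "R" (3x3) and "t" (3): a world point X has camera coordinates R X + t. Camera axes: x right, y down, z forward; pixel columns grow to the right and rows downward; lengths in m; the calibration is good to about 2 mm. A picture is of the moment at which its call begins: read the wrist's pose just before it. get_calibration takes no time and is no camera call; for the wrist camera it gives the pose at the moment of the call.
- workorder.sign_off(): hands the job in, once; it reports no verdict.
Trained networks look in the newest picture that a camera, given by its name, has taken for a name from the list of things; names that differ only in an ending like _2 or _b are one class to them, and where a whole thing is asked for, a point or a joint stands for the part that bears it (a point fixed in the world has none). Each returns a list of dicts, best first, with "score" (0 to 1); they miss things now and then, are a little off and sometimes report something else, mostly with a low value. They report only what shows in the picture. A call takes as long as a camera call.
- look_for(label, camera): "location" ([x, y, z] in m, in world coordinates, good to about 4 mm: the middle of the surface that is visible of it).
- masks_of(label, camera): "region" (420x560 bool, what is visible of it).
The state is a dict: "clock": time; "joints": joint angles; "dq": joint speeds; "joint_efforts": joint torques, N m; "position": TCP position; "ee_rot": TCP orientation; "force": force on the tool from outside, world axes, zero at the start; "ft_torque": the same for the moment, N m; "width": opening from 0.0 (shut) to 1.0 (fully open).
Only numpy, scipy, OpenCV 4.12 (cv2) and the standard library are available. Lean on these libraries where they do the work, as an engineer would, in place of code of your own. Each camera call takes 0.05 s, during which the arm holds its last target.

## Working session

There is one attempt and no reset: what is moved stays moved. The work goes in short steps, Python scripts to look and compute and a shell command to move; the robot and the scene stay as the last step left them, time stands still between calls to the robot, and variables do not carry over. Pictures are saved under pics/ and viewed, and the job is handed in when it is done.

```bash
ls; mkdir -p pics; python3 - <<'E'
from cell import monitor,get_image,get_calibration
import cv2
print(monitor.observe())
for n in ["side","top","wrist"]:
    p,d=get_image(n); cv2.imwrite(f"pics/{n}0.png",p[:,:,::-1])
    c=get_calibration(n); print(n,c)
E
```

```text
pics
{'clock': 0.0, 'joints': array([-1.22163571,  0.43521688,  0.02494498,  1.57409881, -0.01162089,
        1.1339918 , -0.0751066 ]), 'dq': array([ 6.82716499e-04,  9.01438052e-04,  9.05469833e-04, -1.98947460e-03,
       -1.32007785e-04,  8.57493826e-05,  7.34466850e-04]), 'joint_efforts': array([-8.75179612e-04, -6.67853808e+01,  9.84708108e-01, -3.14468014e+01,
       -6.05190732e-02,  4.27310227e-02,  1.76056037e-04]), 'position': array([0.27265073, 0.56182376, 0.22594777]), 'ee_rot': array([-7.03642229e-01, -3.06153023e+00,  2.43652677e-03]), 'force': array([ 0.19560248,  0.22854493, -0.34601794]), 'ft_torque': array([-0.00960482, -0.04356835,  0.00909034]), 'width': 0.9982537880561576}
side {'fx': 489.0860627672535, 'fy': 489.0860627672535, 'cx': 269.7960651152407, 'cy': 210.54298208500475, 'D': array([-0.04345123,  0.        ,  0.        ,  0.        ,  0.        ]), 'R': array([[ 0.99413342, -0.10646127, -0.01909825],
       [-0.08497847, -0.6595504 , -0.7468413 ],
       [ 0.06691342,  0.74408283, -0.66472801]]), 't': array([-0.52266789,  0.13397129,  1.44912279])}
top {'fx': 385.38446804651124, 'fy': 385.38446804651124, 'cx': 282.7753159603064, 'cy': 207.65824842760338, 'D': array([-0.04525078,  0.        ,  0.        ,  0.        ,  0.        ]), 'R': array([[ 2.34895856e-04, -9.99947944e-01,  1.02007392e-02],
       [-9.89911147e-01, -1.67784988e-03, -1.41679586e-01],
       [ 1.41689326e-01, -1.00645455e-02, -9.89860010e-01]]), 't': array([0.00380477, 0.53133808, 1.11995647])}
wrist {'fx': 289.4216149370442, 'fy': 289.4216149370442, 'cx': 283.69813717660617, 'cy': 210.51590452699804, 'D': array([0.01706083, 0.        , 0.        , 0.        , 0.        ]), 'R': array([[ 0.43630317,  0.89979613, -0.00254286],
       [ 0.86519729, -0.41874698,  0.2758344 ],
       [ 0.24712992, -0.1225475 , -0.96120181]]), 't': array([-0.6243711 , -0.0348156 ,  0.39090477])}
```

View pics/side0.png

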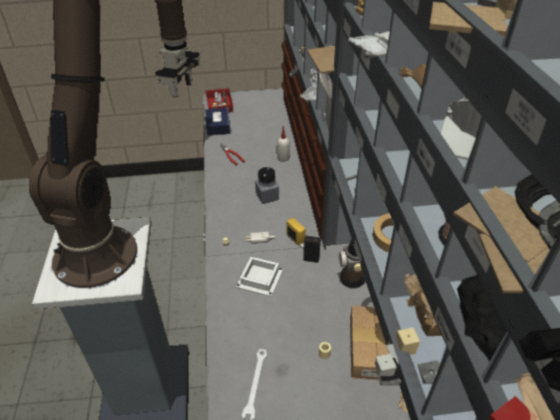

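View pics/top0.png

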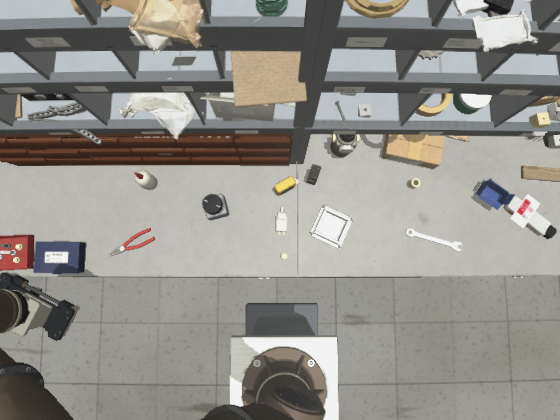

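View pics/wrist0.png

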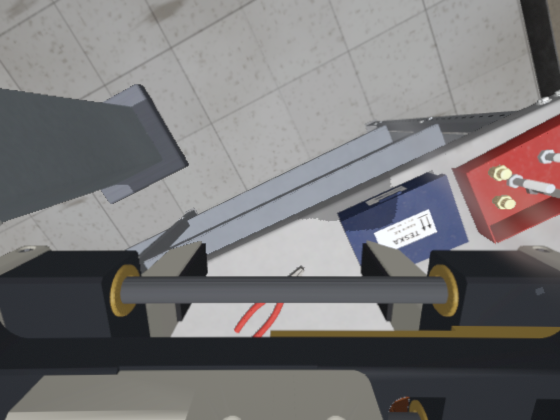

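```bash
cat > h.py <<'E'
from cell import monitor,get_image,get_calibration,look_for,masks_of
import numpy as np,cv2
from scipy.spatial.transform import Rotation as Rn
def unproj(c,uv,z):
    K=np.array([[c['fx'],0,c['cx']],[0,c['fy'],c['cy']],[0,0,1]])
    n=cv2.undistortPoints(np.asarray(uv,np.float64).reshape(-1,1,2),K,np.array(c['D'])).reshape(-1,2)
    P=np.c_[n,np.ones(len(n))]*np.asarray(z).reshape(-1,1)
    return (P-np.array(c['t']))@np.array(c['R'])
def cloud(name,m,d,c):
    v,u=np.nonzero(m&(d>0)); return unproj(c,np.c_[u,v],d[v,u])
def ray_at_z(c,uv,Z):
    a=unproj(c,uv,np.ones(len(np.atleast_2d(uv)))); C=-np.array(c['R']).T@np.array(c['t'])
    dd=a-C; return C+dd*((Z-C[2])/dd[:,2])[:,None]
def proj(c,X):
    K=np.array([[c['fx'],0,c['cx']],[0,c['fy'],c['cy']],[0,0,1]])
    return cv2.projectPoints(np.asarray(X,float).reshape(-1,1,3),cv2.Rodrigues(np.array(c['R']))[0],np.array(c['t']),K,np.array(c['D']))[0].reshape(-1,2)
E
python3 - <<'E'
from h import *
for n in ["top","side"]:
    p,d=get_image(n); np.save(f"pics/{n}_d.npy",d)
    c=get_calibration(n)
    for l in ["jar","cap","nest"]:
        r=look_for(l,n)
        print(n,l,[(np.round(x['location'],4),round(x['score'],2)) for x in r[:3]])
        m=masks_of(l,n)
        if m:
            M=m[0]['region']; np.save(f"pics/{n}_{l}.npy",M)
            P=cloud(n,M,d,c); print(' n',len(P),np.round(np.percentile(P,[2,50,98],axis=0),4).tolist())
    cr=p[150:270,160:400] if n=="top" else p[140:310,200:360]
    cv2.imwrite(f"pics/{n}crop.png",cv2.resize(cr[:,:,::-1],None,fx=3.3 if n=="top" else 3.5,fy=3.3 if n=="top" else 3.5,interpolation=cv2.INTER_CUBIC))
print(monitor.observe()['clock'])
E
```

```text
top jar [(array([0.5117, 0.1849, 0.0617]), 0.52)]
 n 203 [[0.4983, 0.1721, 0.0105], [0.5116, 0.1881, 0.0583], [0.5624, 0.2301, 0.0857]]
top cap [(array([0.5327, 0.205 , 0.1009]), 0.8)]
 n 313 [[0.5089, 0.1823, 0.0934], [0.5324, 0.2061, 0.1045], [0.5576, 0.2329, 0.1086]]
top nest [(array([ 0.4799, -0.1411,  0.0055]), 0.83)]
 n 1159 [[0.4212, -0.2041, -0.0003], [0.4771, -0.1439, 0.0067], [0.5325, -0.0884, 0.0363]]
side jar [(array([0.5333, 0.1778, 0.0433]), 0.55)]
 n 432 [[0.5008, 0.1666, 0.0075], [0.5344, 0.1795, 0.0467], [0.5727, 0.2185, 0.0716]]
side cap [(array([0.5349, 0.1925, 0.1041]), 0.65)]
 n 249 [[0.5109, 0.1758, -0.0001], [0.5346, 0.1941, 0.1023], [0.5621, 0.3335, 0.1091]]
side nest [(array([ 0.4792, -0.1551,  0.0095]), 0.74), (array([0.532, 0.18 , 0.05 ]), 0.61)]
 n 1180 [[0.4277, -0.2059, 0.002], [0.4825, -0.1512, 0.0113], [0.5359, -0.1024, 0.0367]]
0.85
```

View pics/topcrop.png

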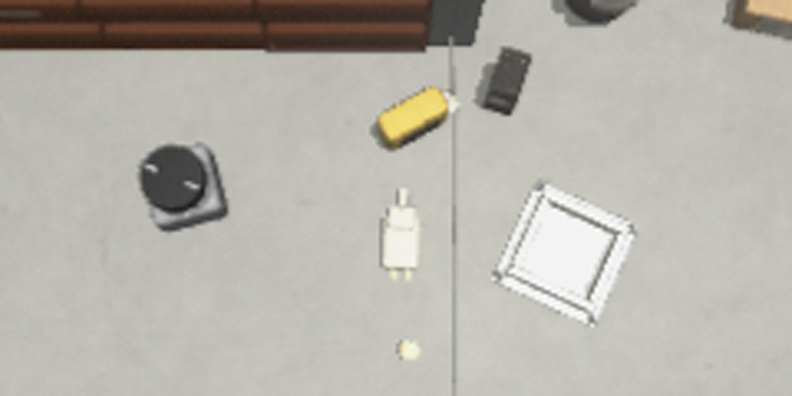

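View pics/sidecrop.png

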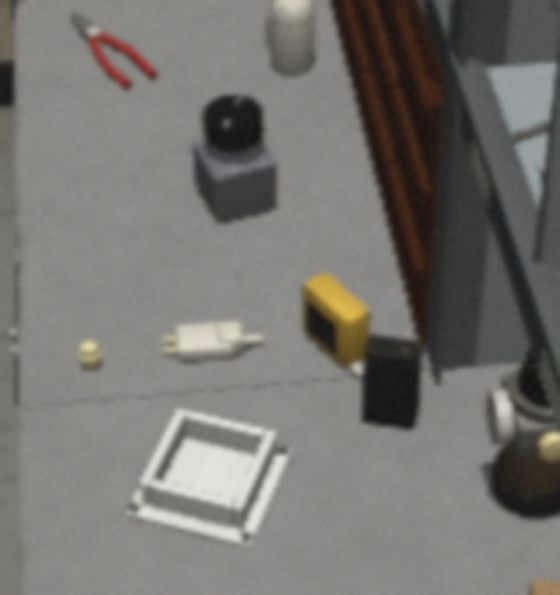

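```bash
python3 - <<'E'
from h import *
c=get_calibration("top"); d=np.load("pics/top_d.npy"); M=np.load("pics/top_cap.npy")
P=cloud("top",M,d,c); T=P[P[:,2]>.095]; print("cap top",len(T),T.mean(0),(T[:,:2].max(0)+T[:,:2].min(0))/2,np.ptp(T,axis=0),np.median(T[:,2]))
# ribs
cr=lambda x,y:(160+x/3.3,150+y/3.3)
a=ray_at_z(c,[cr(153,168),cr(191,184)],.106); print("ribs",a,np.degrees(np.arctan2(*(a[0]-a[1])[[1,0]])))
for n in ["top","side"]:
    c=get_calibration(n); d=np.load(f"pics/{n}_d.npy"); M=np.load(f"pics/{n}_nest.npy")
    P=cloud(n,M,d,c)
    fl=P[P[:,2]<.012]; r=P[P[:,2]>.026]
    for nm,Q in [("all",P),("rim",r)]:
        R=cv2.minAreaRect(Q[:,:2].astype(np.float32)*1000); print(n,nm,len(Q),R)
# corners by hand, top flange z .006
c=get_calibration("top")
a=ray_at_z(c,[cr(540,183),cr(633,232),cr(592,323),cr(495,278)],.006); print(a,a.mean(0),np.linalg.norm(a-np.roll(a,1,0),axis=1))
for i in range(4):
    v=a[(i+1)%4]-a[i]; print(np.degrees(np.arctan2(v[1],v[0]))%90)
a=ray_at_z(c,[cr(207,145),cr(226,212),cr(160,228)],.06); print("jar",a,np.linalg.norm(a[1]-a[0]),np.linalg.norm(a[1]-a[2]))
for i in (0,2):
    v=a[1]-a[i]; print(np.degrees(np.arctan2(v[1],v[0]))%90)
print((a[0]+a[2])/2)
s=monitor.observe(); print(Rn.from_rotvec(s['ee_rot']).as_matrix().round(3))
p,x=s['position'],np.array([.533,.205,.28])
print("delta tool cm",Rn.from_rotvec(s['ee_rot']).inv().apply(x-p)*100)
E
```

```text
cap top 303 [0.53360104 0.20730802 0.10449151] [0.53351177 0.2071939 ] [0.05390491 0.05409986 0.01171451] 0.10455966970293742
ribs [[0.54051434 0.22141108 0.106     ]
 [0.52668921 0.18842844 0.106     ]] 67.25834473387353
top all 1159 ((478.1027526855469, -146.91635131835938), (109.85008239746094, 107.78671264648438), 65.1989974975586)
top rim 284 ((478.8928527832031, -143.4783477783203), (85.04331970214844, 85.78375244140625), 64.87299346923828)
side all 1180 ((484.4556884765625, -143.2150421142578), (119.3213882446289, 101.24708557128906), 65.40682220458984)
side rim 346 ((479.951416015625, -147.74691772460938), (88.06656646728516, 86.404296875), 64.49127197265625)
[[ 0.54299232 -0.12248103  0.006     ]
 [ 0.4968619  -0.20891759  0.006     ]
 [ 0.41221217 -0.16879636  0.006     ]
 [ 0.45382715 -0.07936473  0.006     ]] [ 0.47647338 -0.14488993  0.006     ] [0.09904263 0.09797599 0.09367653 0.09863987]
61.9115624433027
64.64056493316886
65.04615184958587
64.19365750115313
jar [[0.56887562 0.18228926 0.06      ]
 [0.50835135 0.16401014 0.06      ]
 [0.49391729 0.22242462 0.06      ]] 0.06322431600984794 0.06017136561850467
16.8050039955462
13.879606018556814
[0.53139646 0.20235694 0.06      ]
[[-0.9    0.437  0.   ]
 [ 0.437  0.9    0.   ]
 [-0.     0.    -1.   ]]
delta tool cm [-39.00061186 -20.78355675  -5.32468999]
```

```bash
python3 -m crank '[[[-4.3,-2.3,-0.6],0,0],[[-4.3,-2.3,-0.6],0,0],[[-4.3,-2.3,-0.6],0,0],[[-4.3,-2.3,-0.6],0,0],[[-4.3,-2.3,-0.6],0,0]]'; python3 -m crank '[[[-4.3,-2.3,-0.6],0,0],[[-4.3,-2.3,-0.6],0,0],[[-4.3,-2.3,-0.6],0,0],[[-4.3,-2.3,-0.6],0,0],[[0,0,0],0,0]]'; python3 -c "
from cell import monitor
s=monitor.observe();print(s['joints'].round(3),s['dq'].round(2))"
```

```text
clock: 1.35
position: [0.417, 0.3633, 0.2572]
ee_rot: [0.704, 3.062, 0.001]
force: [1.0, -0.0, -0.2]
width: 1.001
clock: 1.85
position: [0.5351, 0.1993, 0.2819]
ee_rot: [0.719, 3.054, -0.003]
force: [-0.2, -0.0, 0.3]
width: 1.001
[-0.601  0.302  0.197  1.64  -0.058  1.202  0.716] [-0.07 -0.01 -0.09  0.03 -0.03 -0.01 -0.09]
```

```bash
python3 - <<'E'
from h import *
p,d=get_image("wrist"); cv2.imwrite("pics/w1.png",p[:,:,::-1]); c=get_calibration("wrist"); s=monitor.observe()
import pickle; pickle.dump((p,d,c,s),open("pics/w1.pkl","wb"))
print(s['clock'],s['position'])
E
```

```text
1.9 [0.53289518 0.20310595 0.28127659]
```

View pics/w1.png

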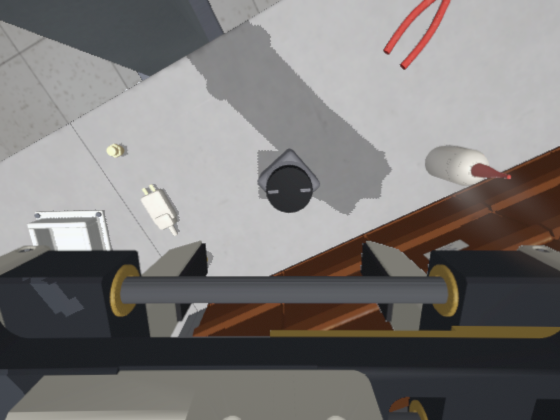

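```bash
python3 - <<'E'
import cv2
p=cv2.imread("pics/w1.png")[140:225,240:340]
cv2.imwrite("pics/w1c.png",cv2.resize(p,None,fx=7,fy=7,interpolation=cv2.INTER_CUBIC))
E
```

```text
(no output)
```

View pics/w1c.png

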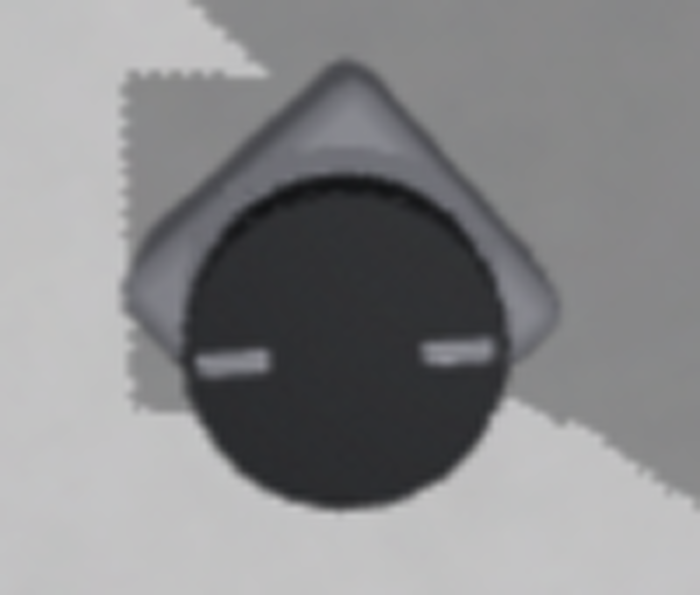

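```bash
python3 - <<'E'
from h import *
import pickle
p,d,c,s=pickle.load(open("pics/w1.pkl","rb"))
f=lambda x,y:(240+(x+.5)/7-.5,140+(y+.5)/7-.5)
ang=lambda v:np.degrees(np.arctan2(v[1],v[0]))
k=ray_at_z(c,[f(346,342)],.105)[0]; print("cap",k)
# edge circle
e=ray_at_z(c,[f(184,342),f(508,342),f(346,508)],.105);print(e, np.linalg.norm(e[0]-e[1]))
a=ray_at_z(c,[f(233,362),f(458,352)],.106); print("ribs",a,ang(a[0]-a[1])%180)
a=ray_at_z(c,[f(150,250),f(320,80)],.06); print("e1",a,ang(a[0]-a[1])%90)
b=ray_at_z(c,[f(375,75),f(545,275)],.06); print("e2",b,ang(b[0]-b[1])%90)
K=ray_at_z(c,[f(346,342)],.105)[0]
for q in (a,b):
    v=(q[1]-q[0])[:2]; v/=np.linalg.norm(v); w=(K-q[0])[:2]; print("dist of cap centre to edge",abs(v[0]*w[1]-v[1]*w[0]))
for xx in [(60,235)]: print(d[235,60])
# nest
from scipy import ndimage
R=Rn.from_rotvec(s['ee_rot']).as_matrix(); print(R.round(3), s['position'])
P=cloud('w',np.ones(d.shape,bool),d,c); m=(P[:,2]>.085)&(P[:,2]<.12)&(np.hypot(P[:,0]-.533,P[:,1]-.206)<.05); Q=P[m]; print(len(Q),Q.mean(0),np.ptp(Q,axis=0))
E
```

```text
cap [0.5308101  0.21118183 0.105     ]
[[0.51878524 0.18680789 0.105     ]
 [0.54283564 0.23554416 0.105     ]
 [0.55691059 0.19845936 0.105     ]] 0.05434745039172034
ribs [[0.52529999 0.19276351 0.106     ]
 [0.54044988 0.22732979 0.106     ]] 66.33286837477202
e1 [[0.50742751 0.18240975 0.06      ]
 [0.49342443 0.22490387 0.06      ]] 18.23859625858327
e2 [[0.49708373 0.23434662 0.06      ]
 [0.5445958  0.24700745 0.06      ]] 14.921229816680324
dist of cap centre to edge 0.03121280903268947
dist of cap centre to edge 0.031067922015185805
0.46473846
[[-0.896  0.443  0.002]
 [ 0.443  0.896 -0.001]
 [-0.002 -0.    -1.   ]] [0.53289518 0.20310595 0.28127659]
1760 [0.5314056  0.21042996 0.10322993] [0.0558787  0.05543471 0.02109637]
```

```bash
python3 -m crank '[[[0,0,0],8.5,0],[[0,0,0],8.5,0],[[0,0,0],8.5,0],[[0,0,0],8.5,0],[[0,0,0],8.5,0]]'|head -3; python3 -m crank '[[[0,0,0],8.5,0],[[0,0,0],8.5,0],[[0,0,0],8.5,0],[[0,0,0],8.5,0],[[0,0,0],8.5,0]]' |head -3; python3 -m crank '[[[0,0,0],8.5,0],[[0,0,0],8.5,0],[[0,0,0],8.5,0],[[0,0,0],8.5,0],[[0,0,0],8.5,0]]' |head -3;  python3 -m crank '[[[0,0,0],4.5,0],[[0,0,0],0,0],[[0,0,0],0,0],[[0,0,0],0,0]]'; python3 - <<'E'
from h import *
c=get_calibration("wrist");s=monitor.observe()
p,d=get_image("wrist"); cv2.imwrite("pics/w2.png",p[:,:,::-1]); 
import pickle; pickle.dump((p,d,c,s),open("pics/w2.pkl","wb"))
print(s['clock'],s['position'],s['joints'],s['dq'].round(3)); R=Rn.from_rotvec(s['ee_rot']).as_matrix(); print(R.round(4))
P=cloud('w',np.ones(d.shape,bool),d,c); m=(P[:,2]>.085)&(P[:,2]<.12)&(np.hypot(P[:,0]-.533,P[:,1]-.206)<.05); Q=P[m]; print(len(Q),Q.mean(0),Q.min(0),Q.max(0))
E
```

```text
clock: 2.4
position: [0.5298, 0.2085, 0.2805]
ee_rot: [-1.771, -2.594, -0.0]
clock: 2.9
position: [0.5298, 0.2086, 0.2805]
ee_rot: [-2.59, -1.776, 0.0]
clock: 3.4
position: [0.5298, 0.2086, 0.2805]
ee_rot: [-3.058, -0.717, 0.001]
clock: 3.8
position: [0.5304, 0.2076, 0.2807]
ee_rot: [-3.082, -0.607, 0.0]
force: [-0.4, -0.7, 0.2]
width: 1.003
3.8 [0.53035733 0.20758316 0.28068493] [-0.93693972  0.33305968  0.64102798  1.6691335  -0.21087517  1.2095447
 -1.4293536 ] [ 0.005 -0.003  0.004 -0.001  0.    -0.001 -0.007]
[[ 9.254e-01  3.790e-01 -2.000e-04]
 [ 3.790e-01 -9.254e-01  3.000e-04]
 [-1.000e-04 -3.000e-04 -1.000e+00]]
1777 [0.53732712 0.20660856 0.10400328] [0.50807234 0.17835623 0.08580491] [0.56386987 0.23389479 0.10696522]
```

View pics/w2.png

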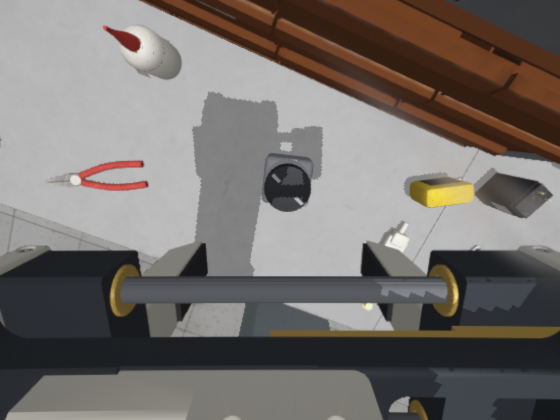

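```bash
python3 -m crank '[[[0.4,0.3,4.3],0,0],[[0,0,4.3],0,0],[[0,0,4.4],0,0],[[0,0,0],0,0],[[0,0,0],0,0]]' ; python3 -m crank '[[[0,0,0],0,0]]'|head -3; python3 - <<'E'
from h import *
c=get_calibration("wrist");s=monitor.observe()
p,d=get_image("wrist"); cv2.imwrite("pics/w3.png",p[:,:,::-1]); 
import pickle; pickle.dump((p,d,c,s),open("pics/w3.pkl","wb"))
print(s['clock'],s['position'],s['joints'],s['dq'].round(3)); R=Rn.from_rotvec(s['ee_rot']).as_matrix(); print(R.round(4))
P=cloud('w',np.ones(d.shape,bool),d,c); m=(P[:,2]>.085)&(P[:,2]<.12)&(np.hypot(P[:,0]-.533,P[:,1]-.206)<.04); Q=P[m]; print(len(Q),Q.mean(0),Q.min(0),Q.max(0))
E
```

```text
clock: 4.35
position: [0.5356, 0.2056, 0.1513]
ee_rot: [3.083, 0.602, -0.001]
force: [1.2, -0.5, 0.7]
width: 1.001
clock: 4.45
position: [0.5371, 0.2061, 0.1531]
ee_rot: [-3.082, -0.602, -0.005]
4.45 [0.53710262 0.20612621 0.15311448] [-0.8743284   0.46507137  0.58564553  1.82570773 -0.31243602  0.94009087
 -1.33672317] [-0.003 -0.01  -0.     0.    -0.003 -0.008  0.003]
[[ 9.264e-01  3.764e-01  3.100e-03]
 [ 3.764e-01 -9.265e-01  1.500e-03]
 [ 3.400e-03 -2.000e-04 -1.000e+00]]
4216 [0.53861136 0.20705164 0.10370412] [0.50877902 0.17835435 0.08509579] [0.56430538 0.23413748 0.10726486]
```

View pics/w3.png

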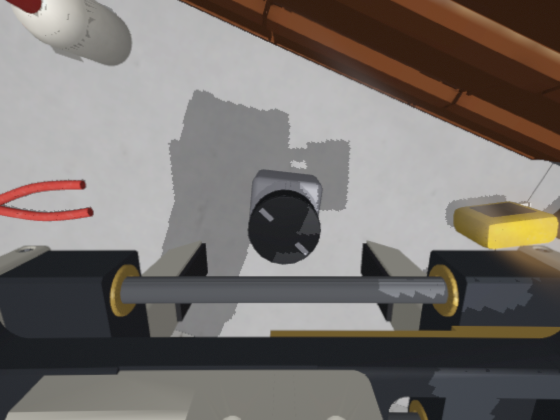

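```bash
python3 - <<'E'
from h import *
import pickle
p,d,c,s=pickle.load(open("pics/w3.pkl","rb"))
R=Rn.from_rotvec(s['ee_rot']).as_matrix()
for q in [(0,.046,0),(0,-.046,0),(.0095,.046,0),(-.0095,.046,0),(.0095,-.046,0),(-.0095,-.046,0),(0,0,0)]:
    print(q,proj(c,s['position']+R@np.array(q)).round(1), end=' ')
# depth cloud of fingers in tool frame
P=cloud('w',np.ones(d.shape,bool),d,c); T=(P-s['position'])@R
m=(np.abs(T[:,1])<.07)&(T[:,2]>-.05)&(T[:,2]<.01)&(np.abs(T[:,1])>.04); 
for sg in (1,-1):
    Q=T[m&(T[:,1]*sg>0)]; 
    if len(Q): print(sg,len(Q),Q.min(0).round(4),Q.max(0).round(4)); 
    t=Q[Q[:,2]>-.006]; print(np.percentile(t,[2,50,98],axis=0).round(4) if len(t) else 0)
# circle fit cap
g=cv2.cvtColor(p,cv2.COLOR_RGB2GRAY); k=proj(c,[[.536,.2065,.105]])
print(k)
cr=p[170:280,230:345]; cv2.imwrite("pics/w3c.png",cv2.resize(cr[:,:,::-1],None,fx=5,fy=5,interpolation=cv2.INTER_CUBIC))
top=(P[:,2]>.1)&(P[:,2]<.11)&(np.hypot(P[:,0]-.536,P[:,1]-.2065)<.04); A=P[top][:,:2].astype(np.float32)*1000
print(cv2.minEnclosingCircle(A), np.median(P[top][:,2]))
E
```

```text
(0, 0.046, 0) [[361.6 257.9]] (0, -0.046, 0) [[206.8 257.9]] (0.0095, 0.046, 0) [[362.8 243. ]] (-0.0095, 0.046, 0) [[360.5 272.3]] (0.0095, -0.046, 0) [[205.6 243. ]] (-0.0095, -0.046, 0) [[207.9 272.3]] (0, 0, 0) [[284.2 257.8]] 1 4860 [-0.0109  0.04   -0.05  ] [0.1239 0.07   0.0007]
[[-0.008   0.0451 -0.0059]
 [ 0.0067  0.0456 -0.0033]
 [ 0.0115  0.0538  0.0003]]
-1 1873 [-0.0117 -0.0644 -0.05  ] [ 0.0122 -0.0456  0.0006]
[[-0.008  -0.0538 -0.0058]
 [ 0.0067 -0.0464 -0.0031]
 [ 0.0115 -0.046   0.0005]]
[[283.07895333 231.39500855]]
((536.1953735351562, 206.1465606689453), 28.106048583984375) 0.10438786774594568
```

View pics/w3c.png

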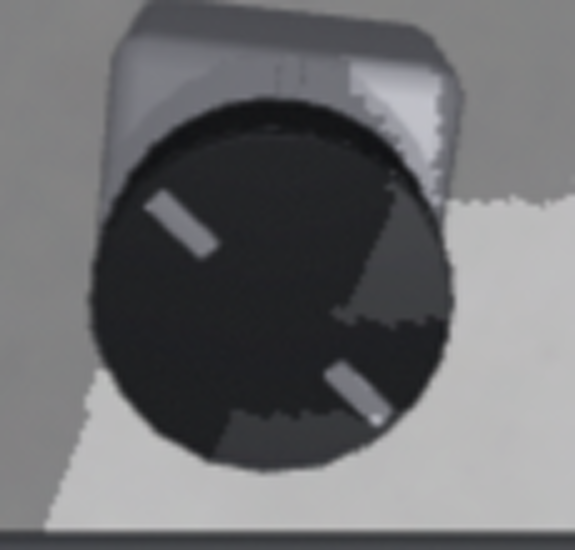

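```bash
python3 - <<'E'
from h import *
import pickle
p,d,c,s=pickle.load(open("pics/w3.pkl","rb"))
f=lambda x,y:(230+(x+.5)/5-.5,170+(y+.5)/5-.5)
ang=lambda v:np.degrees(np.arctan2(v[1],v[0]))
a=ray_at_z(c,[f(180,223),f(357,395)],.106); print("ribs",a.mean(0),ang(a[0]-a[1])%180)
a=ray_at_z(c,[f(170,3),f(410,25)],.055); print(a,ang(a[0]-a[1])%90)
a=ray_at_z(c,[f(130,38),f(345,60)],.06); print(a,ang(a[0]-a[1])%90)
a=ray_at_z(c,[f(290,75),f(275,285)],[.065]*2) if 0 else ray_at_z(c,[f(290,75)],.064); print("rib dir",ang(a[0]-np.array([.5362,.2062,0])))
P=cloud('w',np.ones(d.shape,bool),d,c)
m=(P[:,2]<.0625)&(P[:,2]>.057)&(np.hypot(P[:,0]-.536,P[:,1]-.2065)<.06);A=P[m]; print(len(A))
# fit square outline: search yaw/centre where the far corner extents
from scipy.optimize import minimize
for yaw in range(8,26,2):
    t=np.radians(yaw); Rr=np.array([[np.cos(t),np.sin(t)],[-np.sin(t),np.cos(t)]]); q=(A[:,:2]-[.5362,.2062])@Rr.T
    print(yaw,np.percentile(q,[.5,99.5],axis=0).round(4).tolist())
E
```

```text
ribs [0.53626736 0.20618014 0.106     ] 66.22999486779213
[[0.56580964 0.23729819 0.055     ]
 [0.57822163 0.19640777 0.055     ]] 16.885290135697062
[[0.55825602 0.24151684 0.06      ]
 [0.5688259  0.20523306 0.06      ]] 16.24145727484253
rib dir 15.000672404003897
871
8 [[-0.005, -0.0288], [0.0328, 0.0326]]
10 [[-0.004, -0.0291], [0.0322, 0.032]]
12 [[-0.0029, -0.0296], [0.0314, 0.0312]]
14 [[-0.0019, -0.03], [0.0308, 0.0306]]
16 [[-0.0008, -0.0306], [0.0307, 0.0303]]
18 [[0.0002, -0.0311], [0.031, 0.0303]]
20 [[0.0012, -0.0317], [0.0318, 0.0304]]
22 [[0.0019, -0.0324], [0.0325, 0.0303]]
24 [[0.0017, -0.0332], [0.0331, 0.0302]]
```

```bash
python3 -m crank '[[[-0.1,0,2.5],0,0],[[0,0,2.6],0,0],[[0,0,2.6],0,0],[[0,0,0],0,0],[[0,0,0],0,0]]'; python3 -c "
from cell import monitor
s=monitor.observe();print(s['position'],s['ft_torque'],s['ee_rot'])"
```

```text
clock: 5.0
position: [0.5355, 0.2057, 0.0753]
ee_rot: [-3.083, -0.602, -0.003]
force: [0.3, 0.4, 0.5]
width: 1.0
[0.53552899 0.20566711 0.07532134] [-0.05809129  0.16658366  0.01563979] [-3.08288747e+00 -6.02305528e-01 -2.50543987e-03]
```

```bash
python3 -m crank '[[[0,0,0],0,255],[[0,0,0],0,255],[[0,0,0],0,255],[[0,0,0],0,255],[[0,0,0],0,255]]' 50;python3 -m crank '[[[0,0,0],0,255],[[0,0,0],0,255],[[0,0,0],0,255]]'; python3 -c "
from cell import monitor
s=monitor.observe();print(s['position'],s['ft_torque'],s['ee_rot'])"
```

```text
clock: 5.5
position: [0.5347, 0.2055, 0.074]
ee_rot: [-3.083, -0.602, -0.001]
force: [0.5, -1.0, 2.6]
width: 0.614
clock: 5.8
position: [0.5348, 0.2052, 0.0739]
ee_rot: [3.083, 0.602, 0.001]
force: [-0.8, -1.2, 3.7]
width: 0.605
[0.53481407 0.20522233 0.07390847] [-0.3699248   0.17474004  0.03563775] [3.08325697e+00 6.01939256e-01 5.98730317e-04]
```

```bash
python3 -m crank '[[[0,0,-1],0,255],[[0,0,-3],0,255],[[0,0,-3],0,255],[[0,0,0],0,255],[[0,0,0],0,255]]';  python3 - <<'E'
from h import *
s=monitor.observe();print(s['position'],s['ft_torque'],s['ee_rot'],s['joints'])
R=Rn.from_rotvec(s['ee_rot']).as_matrix(); print(R.round(3)); print((np.array([.479,-.1455,.144])-s['position'])@R*100)
p,d=get_image("side"); cv2.imwrite("pics/s4.png",cv2.resize(p[120:320,180:400,::-1],None,fx=3,fy=3,interpolation=cv2.INTER_CUBIC))
E
```

```text
clock: 6.3
position: [0.5342, 0.2059, 0.1438]
ee_rot: [-3.082, -0.603, -0.0]
force: [-0.7, 0.0, -4.9]
width: 0.607
[0.53422369 0.20585146 0.14384371] [-0.06418552  0.22131202  0.0457561 ] [-3.08244615e+00 -6.03259632e-01 -2.86245030e-04] [-0.87310818  0.4739297   0.58228868  1.8393633  -0.321098    0.92261759
 -1.32930834]
[[ 0.926  0.377  0.   ]
 [ 0.377 -0.926  0.001]
 [ 0.    -0.001 -1.   ]]
[-18.36008675  30.46113734  -0.04023048]
```

View pics/s4.png

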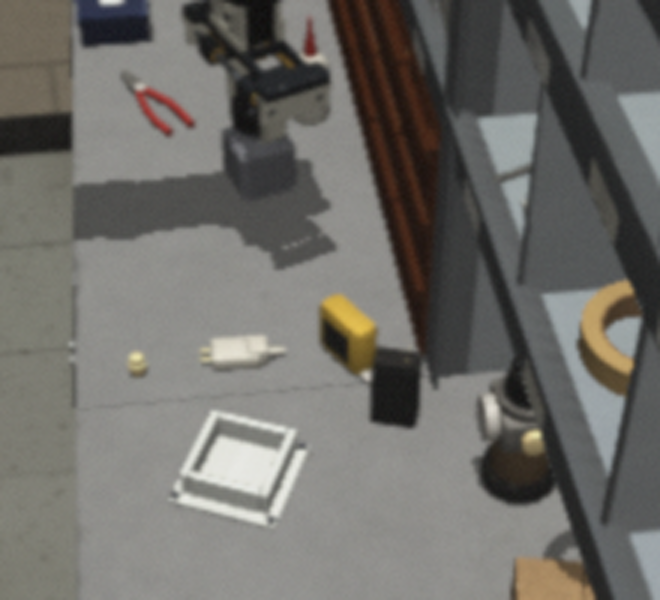

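```bash
python3 -m crank '[[[0,0,0],8.3,255],[[0,0,0],8.3,255],[[0,0,0],8.3,255],[[0,0,0],8.3,255],[[0,0,0],8.3,255]]'|head -3; python3 -m crank '[[[-0.2,2,0],0,255],[[-0.3,4,0],0,255],[[-0.3,4,0],0,255],[[-0.3,4,0],0,255],[[-0.3,4,0],0,255]]';python3 -m crank '[[[-0.3,4,0],0,255],[[-0.3,4,0],0,255],[[-0.3,4,0],0,255],[[-0.3,3,0],0,255],[[-0.2,2,0],0,255]]';python3 -m crank '[[[0,0,0],0,255],[[0,0,0],0,255],[[0,0,0],0,255]]'; python3 - <<'E'
from h import *
c=get_calibration("wrist");s=monitor.observe()
p,d=get_image("wrist"); cv2.imwrite("pics/w5.png",p[:,:,::-1]); 
import pickle; pickle.dump((p,d,c,s),open("pics/w5.pkl","wb"))
print(s['clock'],s['position'],s['joints'],s['dq'].round(3)); R=Rn.from_rotvec(s['ee_rot']).as_matrix(); print(R.round(4))
E
```

```text
clock: 6.85
position: [0.5333, 0.2052, 0.1421]
ee_rot: [3.093, -0.538, -0.004]
clock: 7.35
position: [0.4596, 0.039, 0.1425]
ee_rot: [3.096, -0.528, -0.003]
force: [0.7, -0.9, -3.2]
width: 0.611
clock: 7.85
position: [0.3896, -0.117, 0.1429]
ee_rot: [3.096, -0.533, -0.003]
force: [0.1, 0.1, -4.7]
width: 0.603
clock: 8.15
position: [0.3919, -0.1146, 0.1433]
ee_rot: [3.097, -0.527, -0.002]
force: [-0.0, 0.9, -5.4]
width: 0.607
8.15 [ 0.39186412 -0.11460522  0.14325857] [-0.59674758  0.24389043  0.91296681  2.22513458 -0.27321121  0.78542404
 -1.41073457] [-0.009 -0.001  0.001 -0.006  0.002  0.001  0.001]
[[ 9.436e-01 -3.310e-01 -1.100e-03]
 [-3.310e-01 -9.436e-01  0.000e+00]
 [-1.000e-03  3.000e-04 -1.000e+00]]
```

View pics/w5.png

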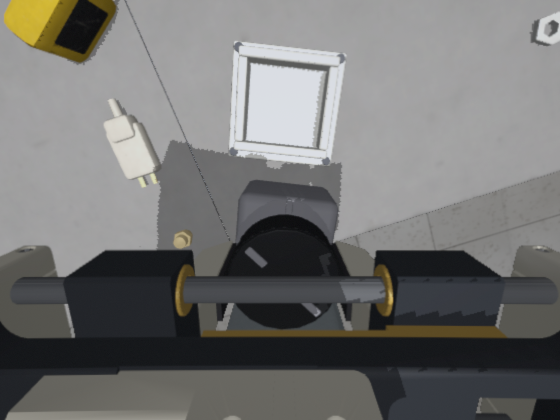

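```bash
python3 - <<'E'
from h import *
import pickle
p,d,c,s=pickle.load(open("pics/w5.pkl","rb"))
P=cloud('w',np.ones(d.shape,bool),d,c)
near=np.hypot(P[:,0]-.479,P[:,1]+.145)<.085
for lo,hi in [(.030,.04)]:
    Q=P[near&(P[:,2]>lo)&(P[:,2]<hi)]; print(len(Q),np.median(Q[:,2]),cv2.minAreaRect(Q[:,:2].astype(np.float32)*1000))
Q=P[near&(P[:,2]>.003)&(P[:,2]<.011)];print(len(Q),cv2.minAreaRect(Q[:,:2].astype(np.float32)*1000))
F=P[near&(P[:,2]>.004)&(P[:,2]<.009)]
cr=p[25:240,210:360]; cv2.imwrite("pics/w5c.png",cv2.resize(cr[:,:,::-1],None,fx=2.7,fy=2.7,interpolation=cv2.INTER_CUBIC))
cr=p[35:170,220:355]; cv2.imwrite("pics/w5n.png",cv2.resize(cr[:,:,::-1],None,fx=4.4,fy=4.4,interpolation=cv2.INTER_CUBIC))
E
```

```text
3497 0.03333748430254599 ((479.52789306640625, -145.6949005126953), (84.9906005859375, 85.28001403808594), 64.84255981445312)
7997 ((479.3668212890625, -145.96734619140625), (104.27725982666016, 104.1578598022461), 64.80854797363281)
```

View pics/w5n.png

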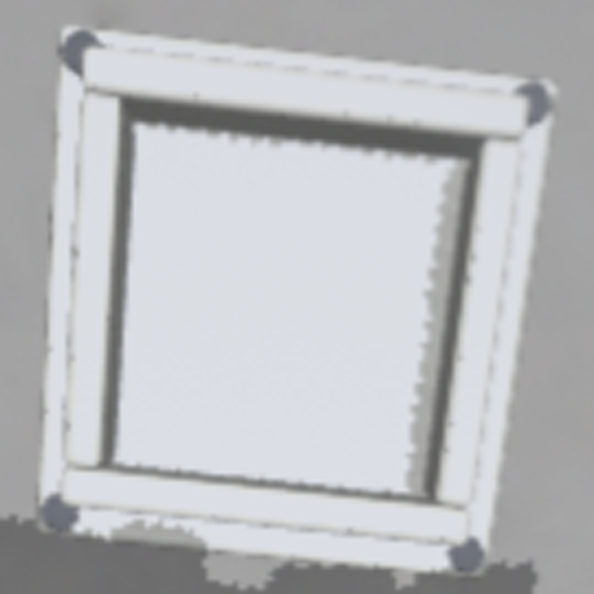

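View pics/w5c.png

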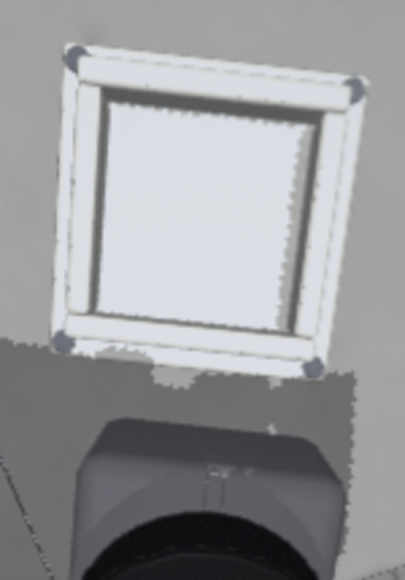

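```bash
python3 - <<'E'
from h import *
import pickle
p,d,c,s=pickle.load(open("pics/w5.pkl","rb"))
R=Rn.from_rotvec(s['ee_rot']).as_matrix()
cr=p[225:340,205:365]; cv2.imwrite("pics/w5k.png",cv2.resize(cr[:,:,::-1],None,fx=5,fy=5,interpolation=cv2.INTER_CUBIC))
P=cloud('w',np.ones(d.shape,bool),d,c); T=(P-s['position'])@R
m=(np.abs(T[:,1])<.035)&(T[:,2]<-.026)&(T[:,2]>-.036)&(np.abs(T[:,0])<.04);Q=T[m];print(len(Q),np.percentile(Q,[0.5,50,99.5],axis=0).round(4))
m=(np.abs(T[:,1])<.045)&(T[:,2]<.03)&(T[:,2]>.008)&(np.abs(T[:,0])<.05);Q=T[m];print(len(Q),np.percentile(Q,[0.5,50,99.5],axis=0).round(4))
top=Q[(Q[:,2]<.0175)]
print(np.percentile(top,[.5,50,99.5],axis=0).round(4))
for y in np.arange(-.03,.031,.01):
    q=Q[np.abs(Q[:,1]-y)<.003]; print(y.round(3),q[:,0].max().round(4) if len(q) else None)
f=lambda x,y:[(205+(x+.5)/5-.5,225+(y+.5)/5-.5)]
E
```

```text
6564 [[-0.0245 -0.0333 -0.0354]
 [ 0.0108 -0.0007 -0.0304]
 [ 0.0289  0.0332 -0.0263]]
2974 [[ 0.0045 -0.0308  0.0084]
 [ 0.0269 -0.0007  0.0146]
 [ 0.0356  0.0328  0.0293]]
[[ 0.0051 -0.0299  0.0083]
 [ 0.0253 -0.0007  0.0139]
 [ 0.0341  0.0323  0.0174]]
-0.03 0.0329
-0.02 0.0361
-0.01 0.0349
0.0 0.0338
0.01 0.0327
0.02 0.0315
0.03 0.0304
```

View pics/w5k.png

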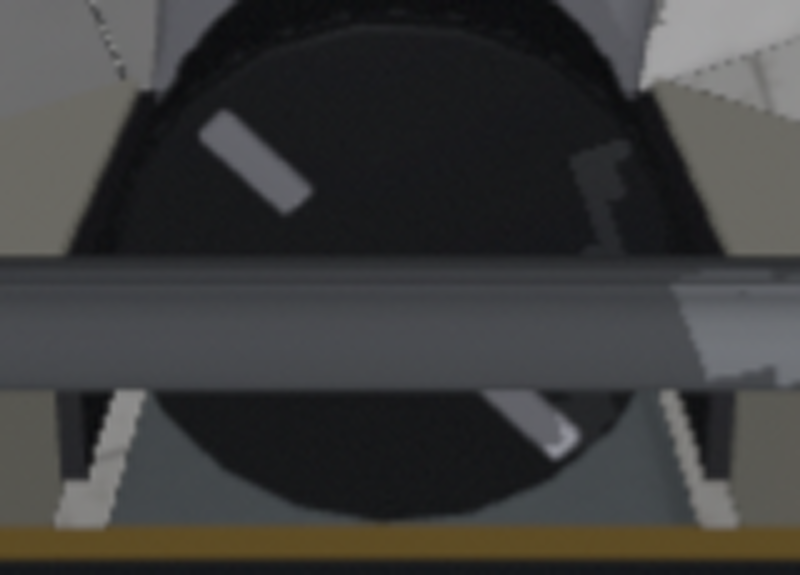

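```bash
python3 -m crank '[[[3,0,0],-0.5,255],[[3,0,0],0,255],[[3.1,0.1,0],0,255],[[0,0,0],0,255],[[0,0,0],0,255]]';python3 -m crank '[[[0,0,0],0,255],[[0,0,0],0,255]]'; python3 - <<'E'
from h import *
c=get_calibration("wrist");s=monitor.observe()
R=Rn.from_rotvec(s['ee_rot']).as_matrix()
print(s['position'],s['joints'],np.degrees(np.arctan2(R[1,0],R[0,0])))
print((np.array([.4795,-.1458,.080])-.0016*R[:,0]-s['position'])@R*100)
E
```

```text
clock: 8.7
position: [0.4777, -0.1456, 0.1431]
ee_rot: [3.098, -0.514, -0.002]
force: [-0.5, -0.5, -4.2]
width: 0.607
clock: 8.9
position: [0.4769, -0.1453, 0.1436]
ee_rot: [-3.098, 0.515, 0.001]
force: [0.7, -0.9, -4.1]
width: 0.606
[ 0.47686903 -0.145289    0.1435616 ] [-0.43691635  0.40971911  0.84032482  2.02579873 -0.39762599  0.87492022
 -1.27629042] -18.8564148301481
[ 0.11122401 -0.03329594  6.35593669]
```

```bash
python3 -m crank '[[[0.1,0,1.5],0,255],[[0,0,1.5],0,255],[[0,0,0],0,255],[[0,0,0],0,255]]';python3 -m crank '[[[0,0,0.5],0,255],[[0,0,0.5],0,255],[[0,0,0.5],0,255],[[0,0,0],0,255]]'
```

```text
clock: 9.3
position: [0.4782, -0.1462, 0.114]
ee_rot: [-3.099, 0.516, 0.001]
force: [0.1, -0.4, -4.8]
width: 0.605
clock: 9.7
position: [0.4782, -0.1462, 0.0981]
ee_rot: [-3.099, 0.515, 0.002]
force: [-0.4, 0.3, -4.5]
width: 0.61
```

```bash
python3 -m crank '[[[0,0,0.5],0,255],[[0,0,0.5],0,255],[[0,0,0.4],0,255],[[0,0,0],0,255]]';python3 -m crank '[[[0,0,0.2],0,255],[[0,0,0.2],0,255],[[0,0,0],0,255]]'
```

```text
clock: 10.1
position: [0.4782, -0.1463, 0.0841]
ee_rot: [-3.099, 0.516, 0.002]
force: [0.2, -0.5, -3.6]
width: 0.61
clock: 10.4
position: [0.4785, -0.1464, 0.0805]
ee_rot: [-3.099, 0.516, 0.0]
force: [0.5, -1.4, -3.9]
width: 0.603
```

```bash
python3 -m crank '[[[0,0,0.15],0,255],[[0,0,0],0,255],[[0,0,0],0,255]]';python3 -m crank '[[[0,0,0.1],0,255],[[0,0,0],0,255],[[0,0,0],0,255]]'; python3 - <<'E'
from h import *
p,d=get_image("side"); cv2.imwrite("pics/s6.png",cv2.resize(p[200:340,200:340,::-1],None,fx=4,fy=4,interpolation=cv2.INTER_CUBIC))
s=monitor.observe();print(s['position'],s['ft_torque'],s['force'])
E
```

```text
clock: 10.7
position: [0.4788, -0.1467, 0.0798]
ee_rot: [-3.099, 0.516, -0.001]
force: [-2.3, 1.0, 6.2]
width: 0.605
clock: 11.0
position: [0.4789, -0.1467, 0.0792]
ee_rot: [-3.098, 0.516, -0.002]
force: [-3.9, 1.2, 11.0]
width: 0.606
[ 0.47888796 -0.1467168   0.07918809] [0.25472705 0.99943791 0.05474733] [-4.6625717   1.93535692 11.38473426]
```

View pics/s6.png

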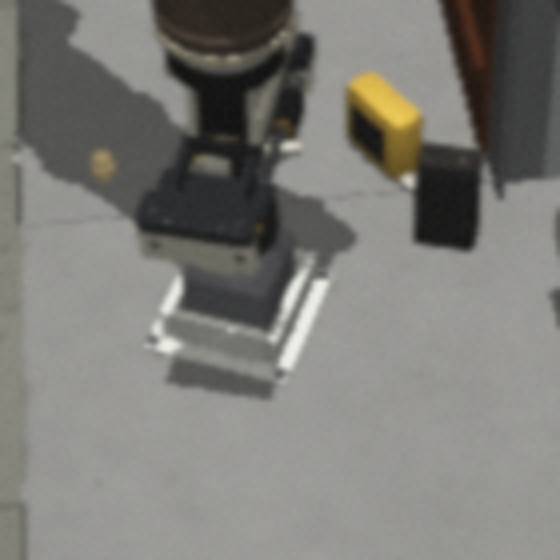

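```bash
cat > st.py <<'E'
from h import *
s=monitor.observe(); R=Rn.from_rotvec(s['ee_rot']).as_matrix()
print('pos',s['position'].round(4),'yaw',np.degrees(np.arctan2(R[1,0],R[0,0])).round(2),'tq',s['ft_torque'].round(3),'F',s['force'].round(1),'j',s['joints'].round(2),'w',round(s['width'],3),s['clock'])
E
python3 -m crank '[[[0,0,0],0,255],[[0,0,0],0,255]]' 58 >/dev/null; python3 st.py; python3 -m crank '[[[0,0.01,0],-4,255],[[0,0.01,0],-4,255],[[0,0.01,0],-4,255],[[0,0.01,0],-4,255],[[0,0.01,0],-4,255]]' >/dev/null; python3 st.py
```

```text
pos [ 0.4789 -0.1467  0.0792] yaw -18.91 tq [ 0.203  1.096 -0.04 ] F [-3.4  0.7 12.2] j [-0.35  0.51  0.75  2.08 -0.51  0.74 -1.18] w 0.606 11.25
pos [ 0.4798 -0.1474  0.0795] yaw 1.24 tq [ 0.186  0.484 -0.144] F [-2.2  0.8 11.2] j [-0.28  0.48  0.64  2.07 -0.44  0.72 -0.91] w 0.61 11.75
```

```bash
python3 -m crank '[[[0,0.01,-0.01],-5,255],[[0,0.01,0],-5,255],[[0,0.01,-0.01],-5,255],[[0,0.01,0],-5,255],[[0,0.01,-0.01],-5,255]]' >/dev/null; python3 st.py;python3 -m crank '[[[0,0.01,-0.01],-5,255],[[0,0.01,0],-5,255],[[0,0.01,-0.01],-5,255],[[0,0.01,0],-5,255],[[0,0.01,-0.01],-5,255]]' >/dev/null; python3 st.py; python3 - <<'E'
from h import *
p,d=get_image("wrist"); cv2.imwrite("pics/w7.png",p[:,:,::-1]); 
E
```

```text
pos [ 0.4798 -0.1478  0.0798] yaw 26.28 tq [ 0.149  0.483 -0.086] F [-1.7  0.2 10.6] j [-0.19  0.45  0.52  2.07 -0.35  0.7  -0.56] w 0.606 12.25
pos [ 0.4802 -0.1483  0.0801] yaw 51.28 tq [ 0.112  0.421 -0.099] F [-0.5  0.9  8.9] j [-0.1   0.44  0.39  2.06 -0.26  0.69 -0.22] w 0.609 12.75
```

View pics/w7.png

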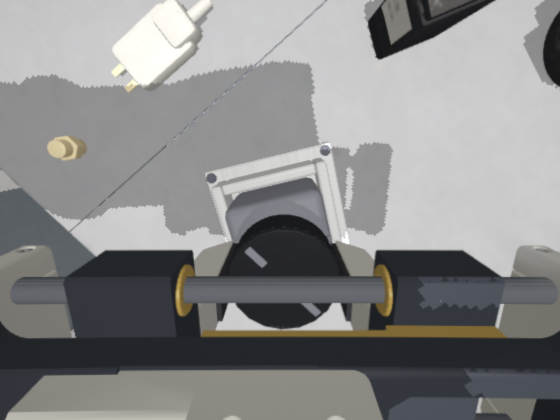

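```bash
python3 -m crank '[[[0,0.01,-0.01],-5,255],[[0,0.01,0],-5,255],[[0,0.01,-0.01],-5,255],[[0,0.01,0],-5,255],[[0,0.01,-0.01],-5,255]]' >/dev/null; python3 st.py;python3 -m crank '[[[0,0.01,-0.01],-5,255],[[0,0.01,0],-5,255],[[0,0.01,-0.01],-5,255],[[0,0.01,0],-5,255],[[0,0.01,-0.01],-5,255]]' >/dev/null; python3 st.py; python3 - <<'E'
from h import *
p,d=get_image("wrist"); cv2.imwrite("pics/w8.png",p[:,:,::-1]); c=get_calibration("wrist"); s=monitor.observe()
import pickle; pickle.dump((p,d,c,s),open("pics/w8.pkl","wb"))
E
```

```text
pos [ 0.4807 -0.1485  0.0804] yaw 76.28 tq [ 0.115  0.358 -0.079] F [-1.5  0.4  8.6] j [-0.01  0.43  0.27  2.05 -0.18  0.68  0.13] w 0.602 13.3
pos [ 0.4813 -0.1486  0.0807] yaw 101.28 tq [ 0.035  0.206 -0.019] F [0.2 0.2 8.4] j [ 0.08  0.42  0.15  2.04 -0.1   0.68  0.49] w 0.608 13.8
```

View pics/w8.png

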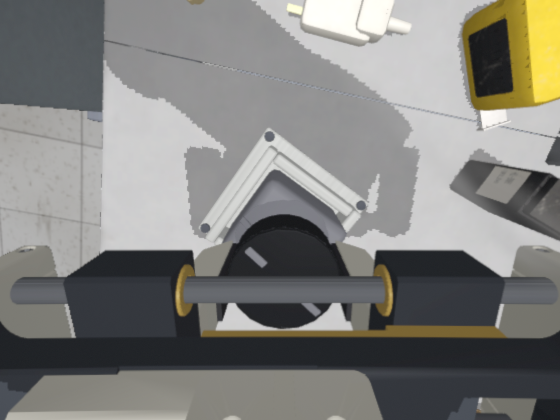

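```bash
python3 - <<'E'
import cv2
p=cv2.imread("pics/w8.png")[120:335,190:380]
cv2.imwrite("pics/w8c.png",cv2.resize(p,None,fx=2.75,fy=2.75,interpolation=cv2.INTER_CUBIC))
p=cv2.imread("pics/w8.png")[160:280,215:355]
cv2.imwrite("pics/w8d.png",cv2.resize(p,None,fx=5,fy=5,interpolation=cv2.INTER_CUBIC))
E
```

```text
(no output)
```

View pics/w8d.png

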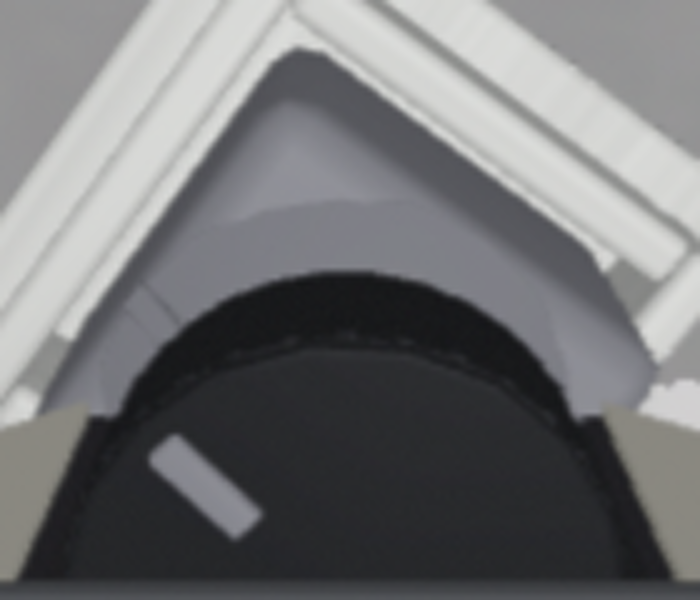

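```bash
python3 - <<'E'
from h import *
import pickle
p,d,c,s=pickle.load(open("pics/w8.pkl","rb"))
R=Rn.from_rotvec(s['ee_rot']).as_matrix()
f=lambda x,y:(215+(x+.5)/5-.5,160+(y+.5)/5-.5)
ang=lambda v:np.degrees(np.arctan2(v[1],v[0]))
cap=s['position']+.0016*R[:,0]; print(cap)
a=ray_at_z(c,[f(162,450),f(250,527)],.112); print("caprib",a,ang(a[0]-a[1])%180,ang(a[0]-cap)%180)
b=ray_at_z(c,[f(130,296),f(165,328)],.070); print("jar rib",b,ang(b[0]-b[1]),ang(b.mean(0)-cap))
# left-top edge of jar body z=.066 ; right
e=ray_at_z(c,[f(60,400),f(255,105)],.066);print(ang(e[0]-e[1])%90)
# image edge of nest rim inner (z .034)
n=ray_at_z(c,[f(0,310),f(210,10)],.034);print(ang(n[0]-n[1])%90)
P=cloud('w',np.ones(d.shape,bool),d,c)
m=(P[:,2]<.068)&(P[:,2]>.055)&(np.hypot(P[:,0]-cap[0],P[:,1]-cap[1])<.06);A=P[m]
m2=(P[:,2]<.0685)&(P[:,2]>.0645)&(np.hypot(P[:,0]-cap[0],P[:,1]-cap[1])<.06);print(len(A),m2.sum())
for yaw in range(-32,-16,2):
    t=np.radians(yaw); Rr=np.array([[np.cos(t),np.sin(t)],[-np.sin(t),np.cos(t)]]); q=(A[:,:2]-cap[:2])@Rr.T
    print(yaw,np.percentile(q,[.5,99.5],axis=0).round(4).tolist())
E
```

```text
[ 0.48099575 -0.14699218  0.08070403]
caprib [[ 0.46045537 -0.13305014  0.112     ]
 [ 0.47006576 -0.13925212  0.112     ]] 147.16413918383734 145.8327939585122
jar rib [[ 0.45139299 -0.13308353  0.07      ]
 [ 0.45626312 -0.13629526  0.07      ]] 146.59606563225873 155.6367861576915
67.76262873821197
65.4612783918464
2217 1341
-32 [[-0.0355, -0.0246], [0.0244, 0.034]]
-30 [[-0.0347, -0.0236], [0.0254, 0.0334]]
-28 [[-0.0341, -0.0225], [0.0264, 0.0327]]
-26 [[-0.0334, -0.0214], [0.0274, 0.032]]
-24 [[-0.0332, -0.0203], [0.0283, 0.032]]
-22 [[-0.0338, -0.0192], [0.0293, 0.0327]]
-20 [[-0.0343, -0.018], [0.0301, 0.0334]]
-18 [[-0.0349, -0.0168], [0.0309, 0.0342]]
```

```bash
python3 -m crank '[[[0,0.01,0],-4.5,255],[[0,0.01,0],-4.5,255],[[0,0,0],0,255]]' >/dev/null; python3 st.py;python3 -m crank '[[[0,0,-0.1],0,255],[[0,0,-0.1],0,255],[[0,0,-0.1],0,255],[[0,0,0],0,255]]' >/dev/null; python3 st.py
```

```text
pos [ 0.4815 -0.1485  0.0807] yaw 110.24 tq [0.073 0.16  0.03 ] F [0.9 0.4 8.1] j [ 0.11  0.42  0.11  2.04 -0.07  0.68  0.62] w 0.608 14.15
pos [ 0.48   -0.1481  0.0825] yaw 110.1 tq [-0.039  0.021  0.024] F [-0.5  0.2  0.5] j [ 0.11  0.42  0.11  2.04 -0.07  0.69  0.62] w 0.606 14.55
```

```bash
python3 -m crank '[[[0,0,-0.1],0,255],[[0,0,-0.1],0,255],[[0,0,-0.1],0,255],[[0,0,0],0,255]]' >/dev/null; python3 st.py
```

```text
pos [ 0.4801 -0.148   0.0855] yaw 110.11 tq [-0.085  0.005 -0.008] F [-0.   0.7  0.2] j [ 0.11  0.41  0.11  2.04 -0.07  0.7   0.61] w 0.605 14.95
```

```bash
python3 -m crank '[[[0,0,-0.4],0,255],[[0,0,-0.5],0,255],[[0,0,-0.6],0,255],[[0,0,-0.6],0,255],[[0,0,-0.6],0,255]]' >/dev/null; python3 st.py; python3 -m crank '[[[0,0,-0.6],0,255],[[0,0,-0.6],0,255],[[0,0,-0.4],0,255],[[0,0,-0.2],0,255],[[0,0,0],0,255]]' >/dev/null;python3 -m crank '[[[0,0,0],0,255],[[0,0,0],0,255]]'; python3 st.py;  python3 - <<'E'
from h import *
import pickle
p,d=get_image("wrist"); cv2.imwrite("pics/w9.png",p[:,:,::-1]); c=get_calibration("wrist"); s=monitor.observe()
pickle.dump((p,d,c,s),open("pics/w9.pkl","wb"))
p,d=get_image("side"); cv2.imwrite("pics/s9.png",cv2.resize(p[180:330,190:350,::-1],None,fx=4,fy=4,interpolation=cv2.INTER_CUBIC)); c=get_calibration("side")
pickle.dump((p,d,c,s),open("pics/s9.pkl","wb"))
for l in ["jar","cap"]:
  for n in ["wrist","side"]:
    try: print(n,l,[(x['location'].round(4) if hasattr(x['location'],'round') else x['location'],round(x['score'],2)) for x in look_for(l,n)[:2]])
    except Exception as e: print(e)
E
```

```text
pos [ 0.4801 -0.148   0.1131] yaw 110.11 tq [-0.106 -0.007 -0.063] F [ 0.3 -0.2 -0.6] j [ 0.1   0.37  0.12  2.01 -0.06  0.76  0.61] w 0.608 15.45
clock: 16.15
position: [0.4798, -0.148, 0.1302]
ee_rot: [-1.799, -2.575, 0.0]
force: [0.2, -0.8, -0.6]
width: 0.603
pos [ 0.4798 -0.148   0.1302] yaw 110.11 tq [-0.07   0.055  0.017] F [ 0.2 -0.8 -0.6] j [ 0.1   0.35  0.12  1.99 -0.06  0.8   0.6 ] w 0.603 16.15
wrist jar [([0.4746, -0.1297, 0.0667], 0.92)]
side jar [([0.4804, -0.1652, 0.06], 0.8), ([0.4839, -0.1598, 0.1592], 0.43)]
wrist cap [([0.4754, -0.1349, 0.1566], 0.8)]
side cap [([0.4813, -0.1586, 0.1601], 0.68)]
```

View pics/w9.png

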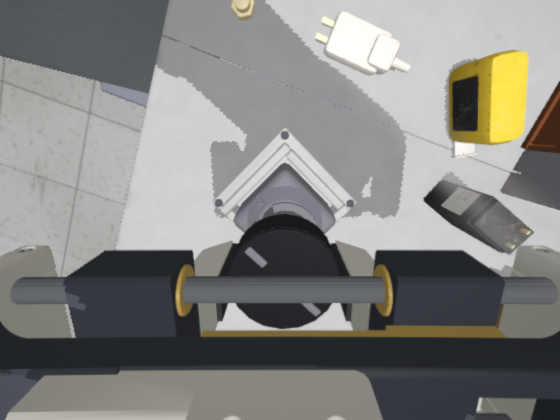

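View pics/s9.png

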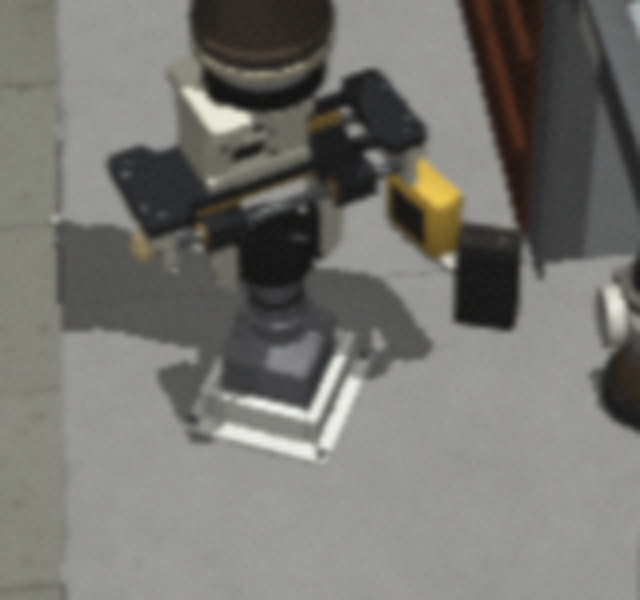

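```bash
python3 - <<'E'
from h import *
import pickle
for n in ("w9","s9"):
    p,d,c,s=pickle.load(open(f"pics/{n}.pkl","rb"))
    P=cloud('w',np.ones(d.shape,bool),d,c); r=np.hypot(P[:,0]-.4795,P[:,1]+.1458)
    for lo,hi in [(.05,.075)]:
        A=P[(r<.055)&(P[:,2]>lo)&(P[:,2]<hi)]; h,e=np.histogram(A[:,2],bins=np.arange(.05,.077,.002)); print(n,dict(zip(e.round(3).tolist(),h.tolist())))
    B=P[(r<.06)&(P[:,2]>.055)&(P[:,2]<.07)]; print(cv2.minAreaRect((B[:,:2]*1000).astype(np.float32)))
    A=P[(r<.026)&(P[:,2]>.07)&(P[:,2]<.125)]; print(len(A),A.max(0) if len(A) else None)
    N=P[(r<.045)&(P[:,2]>.082)&(P[:,2]<.115)]; print(len(N),N[:,2].max() if len(N) else None)
    C=P[(r<.045)&(P[:,2]>.158)&(P[:,2]<.17)]; 
    if len(C): print("cap top",np.median(C[:,2]),np.linalg.lstsq(np.c_[C[:,:2],np.ones(len(C))],C[:,2],rcond=None)[0])
print(monitor.observe()['clock'])
E
```

```text
w9 {0.05: 51, 0.052: 20, 0.054: 10, 0.056: 58, 0.058: 62, 0.06: 167, 0.062: 285, 0.064: 692, 0.066: 416, 0.068: 356, 0.07: 285, 0.072: 259, 0.074: 32}
((480.0888977050781, -146.433837890625), (63.15659713745117, 64.35077667236328), 64.90284729003906)
1098 [ 0.50314049 -0.12122379  0.10594471]
519 0.10594470873268784
cap top 0.16063568811549866 [-1.02391438e-04 -1.04394105e-03  1.60891051e-01]
s9 {0.05: 14, 0.052: 11, 0.054: 15, 0.056: 10, 0.058: 19, 0.06: 25, 0.062: 35, 0.064: 48, 0.066: 52, 0.068: 30, 0.07: 34, 0.072: 33, 0.074: 11}
((480.3455505371094, -150.26809692382812), (65.87007141113281, 64.40558624267578), 65.79721069335938)
255 [ 0.50455043 -0.13037653  0.11225308]
169 0.11225308448112395
cap top 0.16153213136709652 [ 0.01304295 -0.01696564  0.15296374]
16.45
```

```bash
python3 -c "
from cell import workorder
print(workorder.sign_off())"; python3 st.py
```

```text
the job is handed in; nothing more can be done
None
the job is handed in; nothing more can be done
```

I gripped the jar by its cap, stood it in the nest, turned the cap about 129° anticlockwise and lifted it off. I handed in at 16.5 s of the 51 s. Sign-off gave no verdict, so these are my own last checks:

- **Jar:** its centre measured within about 1 mm of the nest's centre. The body's top edge was at about 66 mm, so the jar is fully down on the floor. Its sides were square to the socket, and the pictures show it upright.
- **Release:** during the lift the tool never took on the jar's weight. The force went to about −0.6 N, which is roughly the cap alone, against about −5 N when it carried the jar.
- **Cap:** it is still in the grip, about 56 mm between the pads with the grip set to 58 N. Its top is level at about 161 mm, so by calculation its lower edge is about 3 cm above the mouth and its centre within about 2 mm of over it.
- **Other things on the bench:** those I saw in the last pictures looked undisturbed. I did not measure them, and some were out of view.

**Disagreements between checks:**
- Before the grasp, the top and wrist cameras disagreed by about 3 mm on where the cap was. I used the wrist camera, because its calibration matched the visible fingertips.
- At the end, the side camera put the jar's centre about 4 mm further along y than the wrist camera. Its view was partly blocked by the gripper, and even at that distance the jar is within the 8 mm allowed.

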